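# Pull two bracket bars into line with a tapered pin and bolt them

### The arm

A 7-joint arm with a two-finger parallel gripper is mounted at the origin on a cart in front of the work surface, level with it; the furniture and walls round the work are solid. World frame = base frame: x ahead of the robot, y to its left, z up, the work surface at z = 0. Lengths are in m, angles in rad, forces in N, time in s.
With the tool pointing down it reaches from about 0.4 to 0.9 m from the base axis. Payload 5.5 kg.
Tool frame: the origin (TCP) lies at the very end of the fingers, on their centre line; the grasp point (between the pads) lies arm.grip_point_offset behind it (arm.grip_point_offset is the distance from the TCP to the grasp point, in m); z points along the fingers, y is the direction in which the jaws open and shut (so a half turn about z gives the same grasp; the last joint's range is limited). The gripper opens to 85 mm and grips with 20 to 120 N. Pads are 22 mm wide; open, the fingers measure 114 mm over their backs; the gripper's body (76 mm by 85 mm) begins 54 mm behind the grasp point. The pads swing forward as they close: fully open they stand 13 mm farther back than shut.
Start: joints at [1.376, 0.501, -0.427, 1.55, 0.221, 1.138, -0.21], TCP at [0.287, -0.583, 0.231] pointing down, gripper open.
Joint ranges: [-2.88, 2.88], [-0.31, 2.03], [-1.54, 1.56], [0.2, 2.42], [-1.41, 4.55], [0.19, 2.02], [-2.57, 2.57]. Speed limits (rad/s): [2.57, 2.57, 3.14, 3.14, 3.14, 3.14, 3.14].

### API

Orientations are given as a unit quaternion [w, x, y, z].
In Python, from cell import arm gives the robot as it stands.
- The arm moves only by the tool servo_tool, never from a script. Its argument "targets" is a list of rows, each a list of 3 entries, a list of its own where there are three numbers: the turn, a rotation vector about the tool's x, y, z as a fraction of full scale, then the shift along the tool's x, y, z as a fraction of full scale, then the closure, from -1 (fully open) to 1 (shut). A call has exactly 8 rows; each row shifts and turns the commanded pose from where the row before left it, along the tool's axes as they then stand; what a row does not reach is not made up. Full scale, the value 1, is 0.02 m for a shift and 0.12 rad for a turn. A row lasts 1/8 s, in which the tool goes at most 62.5 mm and 10.7 degrees, less where a joint would pass 70% of its speed; a pose out of reach is approached as far as the arm can. A call with a number of a shift or a turn outside -1 to 1 is refused whole. A call with a gripper value outside its range is refused whole. The fingers move at their own pace and stop on an object; "grip_force" is the grip in N (left out, the last holds). Time passes only in rows, so rows that do not move let the fingers close, or fill a call up. It gives the time, the measured TCP pose, the force and the opening at its end, in the units of the state.
- arm.observe(): the state, without advancing time (a new reading comes with each control period).
- arm.snapshot(name): name is "side" or "top"; returns (picture, depth): 480x640x3 uint8, red, green, blue; 480x640 float32, m along the optical axis (not along the pixel's ray), 0 where there is no reading.
- arm.camera_params(name): a dict with "fovy" (degrees; the focal length in pixels is half the picture's height over the tangent of half this angle, whatever the lens; pixels are square), "cx", "cy" (the principal point, pixels), "R" (3x3) and "t" (3): a world point X has camera coordinates R X + t. Camera axes: x right, y down, z forward; pixel columns grow to the right and rows downward; lengths in m; the calibration is good to about 2 mm. A picture is of the moment at which its call begins. camera_params takes no time and is no camera call.
- arm.sign_off(): hands the job in, once; it reports no verdict.
The state is a dict: "t": time; "joints": joint angles; "qvel": joint speeds; "tau": joint torques, N m; "tool_pos": TCP position; "eef_rot": TCP orientation; "contact_force": force on the tool from outside, world axes, zero at the start; "moment": the same for the moment, N m; "width": opening from 0.0 (shut) to 1.0 (fully open).
Only numpy, scipy, OpenCV 4.12 (cv2) and the standard library are available. Lean on these libraries where they do the work, as an engineer would, in place of code of your own. Each camera call takes 0.05 s, during which the arm holds its last target.

### The job

On the stand the upper bracket bar has swung out of line with the clamped lower one. Take the tapered alignment pin from the rack and press it home through the bars' end holes until its collar sits flat on the upper bar, so that it draws the bars into line, then leave it in and put the brass-headed bolt fully home through the middle holes. The lower holes are hidden, so swing the bar with the pin's tip and feel for the hole, touching down slowly: never let the pin or the bolt press on the bars with more than 50 N, and leave everything else as it lies.

Things in the scene. Friction and masses are not known exactly. Their poses are not given: they have to be found in the camera images.
- stand: Bracket stand screwed to the bench: foot plate 240x70x8 mm, two legs, on them the blue lower bar (8 mm thick) and right on top of it the bare aluminium upper bar (6 mm), whose top is 66 mm above the bench. Origin on the bench, 45 mm from the stud axis towards the pin end; x runs along the bars from the pin end, nearest the robot, to the stud; z up.
- stud (a point): Top of the upper bar on the axis of the stud and nut (17 mm tall) about which the upper bar swings. 48 mm beyond it the upper bar carries a manifold block with two brass unions, 76 mm tall. Swinging the bar takes about 6 N at the pin hole; it stays where it is left. While it is swung with the pin, the pin also hangs in its hole by friction (4 to 6 N): press with some 10 N to feel the lower bar and drop into its hole.
- pin_hole (a point): Centre of the 15 mm through hole in the end of the upper bar, at its top face (66 mm above the bench), 145 mm from the stud; turns with the bar. The lower bar's equal hole, hidden below and not measured, lies 3 to 31 mm away round the stud, always on the stand's +y side; it is within 13 mm of the stand's x axis, either side. The lower bar is clamped. 44 mm free below it.
- bolt_hole (a point): Centre of the 11.5 mm through hole in the upper bar, at the bar's top face, on the line from pin hole to stud, 72.5 mm from each. It turns with the upper bar. The lower bar's 11.5 mm hole comes in line below it once the pin is seated.
- rack: Wooden rack 58x130 mm, 52 mm high, fixed, with two 15.5 mm through holes 64 mm apart along its y; its origin lies on the bench below its middle. The pin stands in one hole and the bolt in the other (either way round), collars resting on its top.
- pin: Alignment pin of steel, upright in the rack. Origin: centre of the underside of its 24 mm collar (4 mm thick); z up along its axis. Above the collar a dark knurled grip, 16 mm across, from 4 to 38 mm above the origin. Below it a 14 mm straight shank for 16 mm, then a taper of 24 mm down to a blunt tip 10 mm across, 40 mm below the origin. About 0.12 kg.
- bolt: Bolt upright in the rack. Origin: centre of the underside of its 24 mm collar (3 mm thick); z up along its axis. Above the collar a brass knurled head, 18 mm across, from 3 to 27 mm above the origin. Below it a plain steel shank 10 mm across and 24 mm long with a 2.5 mm chamfer. 0.06 kg.
- note_pad: Lined note pad with a blue edge, 208x150x9 mm, lying on the tool wallet: leave alone. Origin at the centre of its underside.
- pressure_sensor: Pressure transmitter, 148 mm long, black and white, lying behind the stand: leave alone. Origin at the centre of its underside.
- hex_keys: Red folding hex key set, 86 mm long, lying at the front of the bench: leave alone. Origin at the centre of its underside.
- blue_tape: Roll of blue tape, 68 mm across, 19 mm high, lying behind the stand: leave alone. Origin at the centre of its underside.
- marker: Marker pen with a blue cap, 138 mm long, lying at the front left: leave alone. Origin at the centre of its underside.
Mind the look-alikes: they are no part of the job. There is more than one size of the pin; the one meant has the size given above.

How it is judged:
On the way, in this order (a step that is already met when the one before it is completed fails the run):
1. the pin is seated: its collar on the upper bar, its shank through both end holes (z of pin in the frame of pin_hole below 0.002 m and horizontal distance between pin and pin_hole below 0.002 m and angle between pin's own z axis and vertical below 0.06 rad), for 0.2 s.
2. the bolt is seated: its collar on the upper bar, its shank through both middle holes (z of bolt in the frame of bolt_hole below 0.002 m and horizontal distance between bolt and bolt_hole below 0.002 m and angle between bolt's own z axis and vertical below 0.06 rad), for 0.2 s.
At the end, for the whole second after the job is handed in: Pin and bolt both stand upright (within 0.06 rad), at rest, in their holes of the stand with their collars down on the upper bar (within 2 mm in height and sideways) (all of step 1 and all of step 2 and linear speed of each of pin, bolt below 0.01 m/s); the robot touches nothing.
It fails at once if the pin presses on the bars or the stand with more than 50 N (contact force between pin and stand above 50 N).
It fails at once if the bolt presses on the bars or the stand with more than 50 N (contact force between bolt and stand above 50 N).
It fails at once if a bystander is moved by more than 2 cm (distance of any of note_pad, pressure_sensor, hex_keys, blue_tape, marker from where it was at the start of the episode above 0.02 m).
It also fails if it takes over 72 s, if anything falls off the work surface, if the arm or the gripper's body presses on something with over 40 N, if the wrist force passes 120 N, or if a joint passes its speed limit or range.

## Working session

There is one attempt and no reset: what is moved stays moved. The work goes in short steps, Python scripts to look and compute and a tool call to move; the robot and the scene stay as the last step left them, time stands still between calls to the robot, and variables do not carry over. Pictures are saved under pics/ and viewed, and the job is handed in when it is done.

Besides the shell and the picture viewer there is one more tool, called after ">>>" by a JSON object that holds its "api" and its "payload". servo_tool: Moves the arm, as the interface text tells. Shift numbers are shares of 0.02 m and turn numbers shares of 0.12 rad, none past 1 either way. Its arguments: {"type":"object","properties":{"targets":{"type":"array"},"grip_force":{"type":"number"}},"required":["targets"]}

```bash
ls; mkdir -p pics; python3 - <<'E'
from cell import arm
import cv2, numpy as np
print(arm.observe()); print(arm.grip_point_offset)
for n in ("top","side"):
    p,d=arm.snapshot(n); cv2.imwrite(f"pics/{n}0.png",p[:,:,::-1]); np.save(f"pics/{n}0.npy",d)
    print(n,arm.camera_params(n))
E
```

```text
pics
{'t': 0.0, 'joints': array([ 1.37624271,  0.501834  , -0.42675342,  1.55140777,  0.2207987 ,
        1.13827166, -0.21028038]), 'qvel': array([-0.00091756, -0.00013721, -0.00070126, -0.00054863,  0.0009305 ,
        0.0013099 ,  0.00193159]), 'tau': array([ 2.24218652e-04, -5.69512618e+01, -5.81621870e+00, -2.80941850e+01,
        1.05076079e-02,  1.21124290e-02,  2.05696887e-05]), 'tool_pos': array([ 0.28690608, -0.58251914,  0.23028224]), 'eef_rot': array([-9.17038184e-04,  9.73917743e-01,  2.26899436e-01, -1.84450284e-04]), 'contact_force': array([ 0.34711597,  0.01675969, -0.17090717]), 'moment': array([-0.00225643, -0.00057291, -0.02944265]), 'width': 1.003459450318838}
0.0187
top {'fovy': 52.62457740155621, 'cx': 312.96485671739674, 'cy': 236.7759651029431, 'R': array([[ 0.01674523, -0.99981532, -0.00943   ],
       [-0.99560749, -0.01580437, -0.09228193],
       [ 0.09211586,  0.01093386, -0.99568826]]), 't': array([-0.01764142,  0.61081512,  1.00759374])}
side {'fovy': 54.51771145677939, 'cx': 317.43991115466093, 'cy': 245.17141765708402, 'R': array([[ 0.99563774, -0.09138916, -0.01880188],
       [-0.06909489, -0.58676606, -0.80680325],
       [ 0.06270077,  0.80458288, -0.59052096]]), 't': array([-0.57517035,  0.06771094,  0.98342648])}
```

View pics/top0.png

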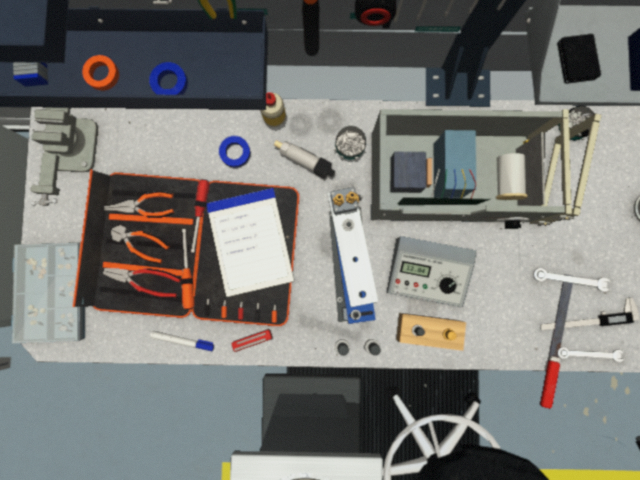

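View pics/side0.png

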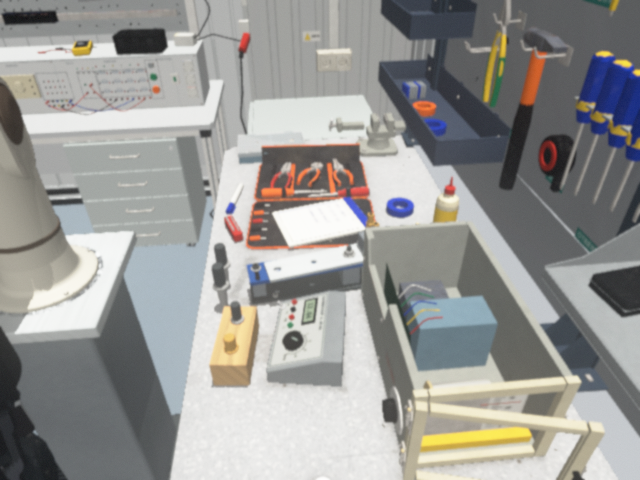

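```bash
python3 - <<'E'
import cv2
a=cv2.imread("pics/top0.png"); 
cv2.imwrite("pics/top0z.png",cv2.resize(a[175:365,310:480],None,fx=4.2/1.35,fy=4.2/1.35,interpolation=cv2.INTER_CUBIC))
a=cv2.imread("pics/side0.png"); 
cv2.imwrite("pics/side0z.png",cv2.resize(a[225:395,195:385],None,fx=3.3,fy=3.3,interpolation=cv2.INTER_CUBIC))
E
```

```text
(no output)
```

View pics/top0z.png

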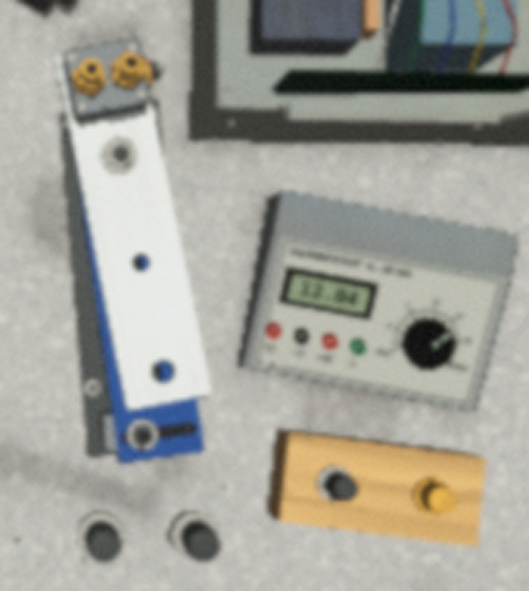

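View pics/side0z.png

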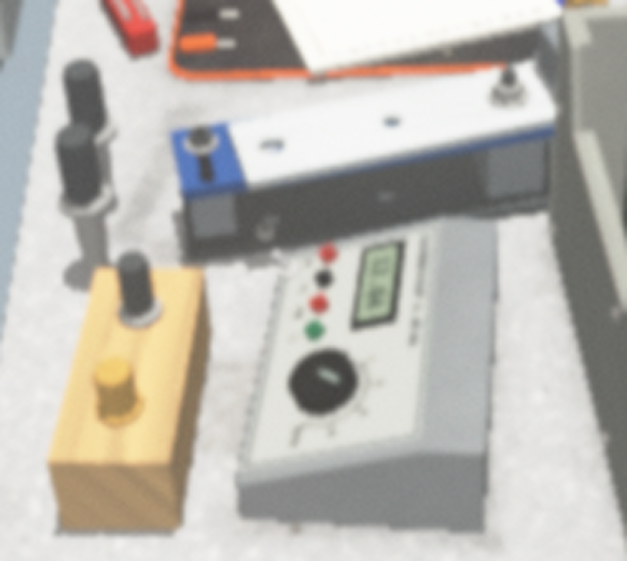

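```bash
cat > h.py <<'E'
import cv2, numpy as np
from cell import arm
def cam(n):
    c=arm.camera_params(n); f=240/np.tan(np.radians(c["fovy"])/2); return c,f
def ray(n,u,v,z):
    c,f=cam(n); d=np.array([(u-c["cx"])/f,(v-c["cy"])/f,1]); R=np.array(c["R"]);t=np.array(c["t"])
    o=-R.T@t; w=R.T@d; return o+w*(z-o[2])/w[2]
def proj(n,X):
    c,f=cam(n); p=np.array(c["R"])@X+c["t"]; return f*p[0]/p[2]+c["cx"],f*p[1]/p[2]+c["cy"]
def dp(n,u,v,d):
    c,f=cam(n); z=d[int(round(v)),int(round(u))]; p=np.array([(u-c["cx"])/f,(v-c["cy"])/f,1])*z
    return np.array(c["R"]).T@(p-c["t"])
E
python3 - <<'E'
from h import *
np.set_printoptions(precision=4,suppress=True)
k=4.2/1.35
a=cv2.imread("pics/top0.png"); D=np.load("pics/top0.npy")
def Z(x,y): return 310+(x+.5)/k-.5,175+(y+.5)/k-.5
for nm,x,y,z in [("stud",120,155,.066),("studtop",120,155,.083),("pinh",163,371,.066),("bolth",141,262,.066),("clampscrew",142,435,.066),("barfrontL",122,409,.066),("barfrontR",211,393,.066),("grip",342,487,.090),("brass",438,497,.079),("rack TL",286,432,.052),("rackTR",485,458,.052),("rackBL",277,520,.052),("rackBR",478,543,.052),("lk1",103,541,.1),("lk2",200,539,.1),("blueL",120,461,.060),("blueR",203,450,.060),("footBL",88,455,.008)]:
    u,v=Z(x,y); print(nm,(round(u,1),round(v,1)),ray("top",u,v,z),dp("top",u,v,D))
k=3.3
def Y(x,y): return 195+(x+.5)/k-.5,225+(y+.5)/k-.5
DS=np.load("pics/side0.npy")
for nm,x,y,z in [("studtop",508,75,.083),("pinh",271,145,.066),("bolth",392,121,.066),("clamp",200,132,.066),("gripTop",133,260,.090),("brassTop",114,370,.079),("collar pin",140,308,.052)]:
    u,v=Y(x,y); print("side",nm,(round(u,1),round(v,1)),ray("side",u,v,z),dp("side",u,v,DS))
E
```

```text
stud (348.2, 224.5) [ 0.6341 -0.0803  0.066 ] [ 0.6318 -0.0791  0.085 ]
studtop (348.2, 224.5) [ 0.6321 -0.0792  0.083 ] [ 0.6318 -0.0791  0.085 ]
pinh (362.1, 293.9) [ 0.4925 -0.1098  0.066 ] [ 0.4924 -0.1103  0.0602]
bolth (355.0, 258.9) [ 0.5635 -0.0948  0.066 ] [ 0.5638 -0.0953  0.0594]
clampscrew (355.3, 314.5) [ 0.4509 -0.0964  0.066 ] [ 0.4511 -0.0962  0.0683]
barfrontL (348.9, 306.1) [ 0.4675 -0.0833  0.066 ] [ 0.4673 -0.0835  0.0618]
barfrontR (377.5, 301.0) [ 0.4788 -0.1411  0.066 ] [ 0.4764 -0.1491  0.0011]
grip (419.6, 331.2) [ 0.4222 -0.2211  0.09  ] [ 0.4223 -0.2208  0.0915]
brass (450.4, 334.4) [ 0.4159 -0.2846  0.079 ] [ 0.4163 -0.2835  0.0828]
rack TL (401.6, 313.5) [ 0.4536 -0.1924  0.052 ] [ 0.4538 -0.192   0.054 ]
rackTR (465.6, 321.9) [ 0.439  -0.3229  0.052 ] [ 0.435  -0.3388 -0.0004]
rackBL (398.7, 341.8) [ 0.3964 -0.1865  0.052 ] [ 0.3904 -0.1948  0.0016]
rackBR (463.3, 349.2) [ 0.3839 -0.3177  0.052 ] [ 0.3775 -0.3322  0.003 ]
lk1 (342.8, 348.6) [ 0.3872 -0.07    0.1   ] [ 0.3874 -0.0699  0.1013]
lk2 (373.9, 347.9) [ 0.3895 -0.1305  0.1   ] [ 0.3897 -0.1303  0.1014]
blueL (348.2, 322.8) [ 0.4335 -0.0827  0.06  ] [ 0.4338 -0.0825  0.0632]
blueR (374.9, 319.3) [ 0.4415 -0.1368  0.06  ] [ 0.437  -0.1441 -0.0018]
footBL (337.9, 320.9) [ 0.4329 -0.0639  0.008 ] [ 0.4327 -0.0641  0.0054]
side studtop (348.6, 247.4) [ 0.6329 -0.0806  0.083 ] [ 0.6324 -0.0838  0.0854]
side pinh (276.8, 268.6) [ 0.4911 -0.1092  0.066 ] [ 0.4906 -0.0949  0.0545]
side bolth (313.4, 261.3) [ 0.5624 -0.0949  0.066 ] [ 0.5629 -0.088   0.0606]
side clamp (255.3, 264.7) [ 0.45   -0.0924  0.066 ] [ 0.4505 -0.0975  0.07  ]
side gripTop (235.0, 303.4) [ 0.4207 -0.2235  0.09  ] [ 0.4206 -0.2229  0.0894]
side brassTop (229.2, 336.8) [ 0.4136 -0.2871  0.079 ] [ 0.4135 -0.2865  0.0783]
side collar pin (237.1, 318.0) [ 0.4195 -0.2193  0.052 ] [ 0.4216 -0.2323  0.0647]
```

```bash
python3 - <<'E'
from h import *
np.set_printoptions(precision=4,suppress=True)
a=cv2.imread("pics/top0.png");b=cv2.imread("pics/side0.png")
t=cv2.resize(a[280:330,330:390],None,fx=10,fy=10,interpolation=cv2.INTER_NEAREST)
s=cv2.resize(b[250:290,245:325],None,fx=7,fy=7,interpolation=cv2.INTER_NEAREST)
t=t[:,:600]; cv2.imwrite("pics/holes.png",np.vstack([cv2.copyMakeBorder(t,0,0,0,200,0),cv2.copyMakeBorder(s,0,0,0,240,0)])[:780][:, :800]) if 0 else None
cv2.imwrite("pics/ht.png",t);cv2.imwrite("pics/hs.png",s)
def hole(img,n,u,v,r=8):
    g=img.astype(float).min(2); p=g[v-r:v+r+1,u-r:u+r+1]; W=np.percentile(p,80)
    w=np.clip(W*0.93-p,0,None); 
    m=((W-p)>0.12*W).astype(np.uint8); k,l,st,c=cv2.connectedComponentsWithStats(m)
    i=l[r,r] or l[r,r+1] or l[r+1,r] ; mm=l==i
    ys,xs=np.nonzero(mm); print(n,mm.sum(),xs.mean()+u-r,ys.mean()+v-r,ray(n,xs.mean()+u-r,ys.mean()+v-r,.066))
hole(a,"top",362,294,6);hole(a,"top",355,259,6)
hole(b,"side",277,269,5);hole(b,"side",313,261,5)
# lower bar left edge: blue mask, rows
hsv=cv2.cvtColor(a,cv2.COLOR_BGR2HSV); m=cv2.inRange(hsv,(105,120,40),(125,255,255))
L=[]
for v in range(215,322,6):
    x=np.nonzero(m[v,325:385])[0]
    if len(x): print(v,x.min()+325,x.max()+325,ray("top",x.min()+324.5,v,.06)[:2])
E
```

```text
top 64 362.03125 293.875 [ 0.4926 -0.1097  0.066 ]
top 38 354.92105263157896 258.94736842105266 [ 0.5633 -0.0947  0.066 ]
side 23 277.2608695652174 268.30434782608694 [ 0.492  -0.1085  0.066 ]
side 17 313.11764705882354 261.4117647058824 [ 0.5618 -0.0952  0.066 ]
263 340 340 [ 0.5548 -0.0635]
269 341 341 [ 0.5425 -0.0657]
275 342 342 [ 0.5302 -0.0679]
281 342 344 [ 0.518 -0.068]
287 343 345 [ 0.5058 -0.0702]
293 344 364 [ 0.4936 -0.0724]
299 345 347 [ 0.4815 -0.0746]
305 346 372 [ 0.4694 -0.0767]
311 347 373 [ 0.4573 -0.0789]
317 348 374 [ 0.4452 -0.0811]
```

View pics/ht.png

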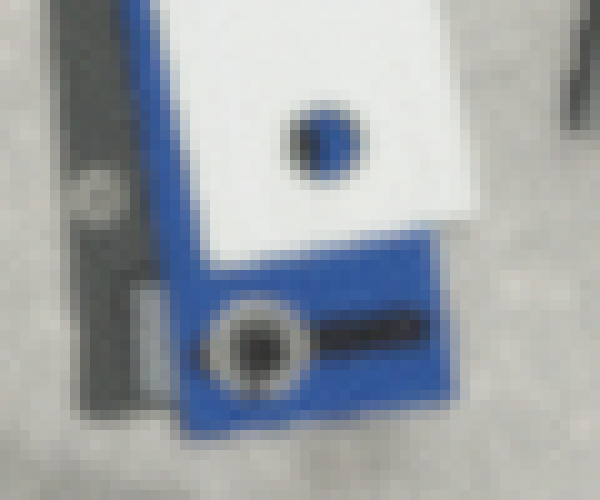

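View pics/hs.png

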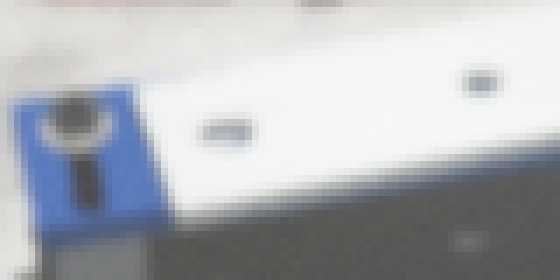

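>>> {"api": "servo_tool", "payload": {"targets": [[[0,0,0.95],[0.8,-0.8,0],-0.2],[[0,0,0.95],[0.7,-0.9,0],-0.2],[[0,0,0.95],[0.5,-1,0],-0.2],[[0,0,0.96],[0.4,-1,0],-0.2],[[0,0,0],[0.3,-1,0.2],-0.2],[[0,0,0],[0.2,-1,0.3],-0.2],[[0,0,0],[0.2,-1,0.3],-0.2],[[0,0,0],[0.2,-1,0.3],-0.2]], "grip_force": 90}}

```text
t: 1.1
tool_pos: [0.3305, -0.4162, 0.2087]
eef_rot: [-0.0, 1.0, 0.001, -0.0]
contact_force: [1.0, -0.4, 0.8]
width: 0.598
```

```bash
cat >> h.py <<'E'
def st(tx=None):
    s=arm.observe(); w,x,y,z=s["eef_rot"]
    from scipy.spatial.transform import Rotation as Ro
    M=Ro.from_quat([x,y,z,w]).as_matrix()
    print(round(s["t"],2),"p",s["tool_pos"].round(4),"F",s["contact_force"].round(1),"M",s["moment"].round(2),"w",round(s["width"],3)); 
    print("toolx",M[:,0].round(4),"toolz",M[:,2].round(4))
    if tx is not None: print("shift rows(20mm):",(M.T@(np.array(tx)-s["tool_pos"])/0.02).round(2))
E
python3 -c "
from h import *
st((.4214,-.2223,.13))"
```

```text
1.1 p [ 0.3305 -0.4162  0.2087] F [ 1.  -0.4  0.8] M [ 0.02 -0.03 -0.02] w 0.598
toolx [ 1.0e+00  2.6e-03 -2.0e-04] toolz [-2.e-04  5.e-04 -1.e+00]
shift rows(20mm): [ 4.57 -9.68  3.94]
```

>>> {"api": "servo_tool", "payload": {"targets": [[[0,0,0],[0.5,-1,0.4],-0.2],[[0,0,0],[0.5,-1,0.4],-0.2],[[0,0,0],[0.5,-1,0.4],-0.2],[[0,0,0],[0.5,-1,0.4],-0.2],[[0,0,0],[0.5,-1,0.4],-0.2],[[0,0,0],[0.5,-1,0.4],-0.2],[[0,0,0],[0.5,-1,0.4],-0.2],[[0,0,0],[0.5,-1,0.4],-0.2]]}}

```text
t: 2.1
tool_pos: [0.4105, -0.2562, 0.1448]
eef_rot: [-0.0, 1.0, 0.001, -0.0]
contact_force: [0.2, -0.6, 0.1]
width: 0.599
```

```bash
python3 -c "
from h import *
st((.4214,-.2223,.13))"
```

```text
2.1 p [ 0.4105 -0.2562  0.1448] F [ 0.2 -0.6  0.1] M [0.02 0.02 0.03] w 0.599
toolx [ 1.      0.0021 -0.    ] toolz [-0.e+00  1.e-04 -1.e+00]
shift rows(20mm): [ 0.55 -1.69  0.74]
```

>>> {"api": "servo_tool", "payload": {"targets": [[[0,0,0],[0.27,-0.85,0.3],-0.2],[[0,0,0],[0.28,-0.84,0.3],-0.2],[[0,0,0],[0,0,0.9],-0.2],[[0,0,0],[0,0,0.9],-0.2],[[0,0,0],[0,0,0.9],-0.2],[[0,0,0],[0,0,0.85],-0.2],[[0,0,0],[0,0,0],1],[[0,0,0],[0,0,0],1]]}}

```text
t: 3.1
tool_pos: [0.4217, -0.2235, 0.0626]
eef_rot: [0.0, 1.0, 0.0, 0.0]
contact_force: [0.3, -1.4, 1.8]
width: 0.181
```

>>> {"api": "servo_tool", "payload": {"targets": [[[0,0,0],[0,0,0],1],[[0,0,0],[0,0,0],1],[[0,0,0],[0,0,0],1],[[0,0,0],[0,0,0],1],[[0,0,0],[0,0,-0.1],1],[[0,0,0],[0,0,-0.2],1],[[0,0,0],[0,0,-0.5],1],[[0,0,0],[0,0,-0.9],1]]}}

```text
t: 4.1
tool_pos: [0.4207, -0.2232, 0.0965]
eef_rot: [-0.0, 1.0, 0.0, -0.001]
contact_force: [0.0, -0.7, -1.4]
width: 0.161
```

```bash
python3 -c "
from h import *
st()"
```

```text
4.1 p [ 0.4207 -0.2232  0.0965] F [ 0.  -0.7 -1.4] M [-0.05 -0.03  0.04] w 0.161
toolx [ 1.0e+00  7.0e-04 -1.4e-03] toolz [-1.4e-03  9.0e-04 -1.0e+00]
```

>>> {"api": "servo_tool", "payload": {"targets": [[[0,0,0],[0,0,-0.9],1],[[0,0,0],[0,0,-0.9],1],[[0,0,0],[0.3,-0.6,-0.3],1],[[0,0,0],[0.6,-1,-0.1],1],[[0,0,0],[0.6,-1,0],1],[[0,0,0],[0.6,-1,0],1],[[0,0,0],[0.6,-0.9,0],1],[[0,0,0],[0.6,-0.6,0],1]]}}

```text
t: 5.1
tool_pos: [0.4876, -0.1195, 0.1401]
eef_rot: [-0.0, 1.0, 0.001, -0.0]
contact_force: [-0.4, 0.2, -1.6]
width: 0.156
```

```bash
python3 - <<'E'
from h import *
st()
a,d=arm.snapshot("side");cv2.imwrite("pics/side1.png",a[:,:,::-1]);np.save("pics/side1.npy",d)
a2,d=arm.snapshot("top");cv2.imwrite("pics/top1.png",a2[:,:,::-1]);np.save("pics/top1.npy",d)
A=cv2.resize(a[160:300,200:340],None,fx=4,fy=4,interpolation=cv2.INTER_CUBIC)
cv2.imwrite("pics/s1z.png",A[:,:,::-1])
st()
E
```

```text
5.1 p [ 0.4876 -0.1195  0.1401] F [-0.4  0.2 -1.6] M [ 0.01 -0.01  0.01] w 0.156
toolx [ 1.0e+00  2.3e-03 -5.0e-04] toolz [-5.e-04  6.e-04 -1.e+00]
5.2 p [ 0.4888 -0.1192  0.1404] F [ 0.3  0.2 -1.2] M [ 0.03 -0.    0.02] w 0.161
toolx [1.     0.004  0.0012] toolz [ 0.0012  0.0011 -1.    ]
```

View pics/s1z.png

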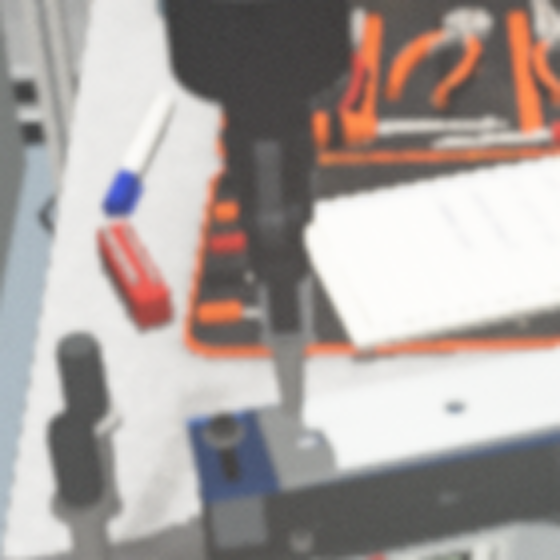

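View pics/top1.png

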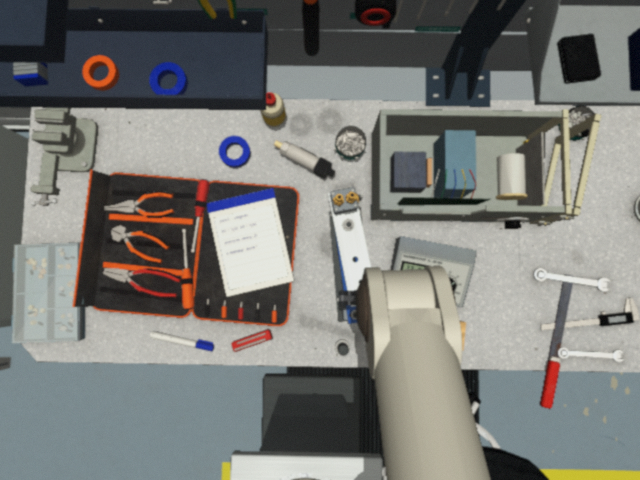

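```bash
python3 - <<'E'
from h import *
np.set_printoptions(precision=4,suppress=True)
a=cv2.imread("pics/side1.png")
for X in [(.4882,-.1193,.0904),(.4882,-.1193,.1304),(.4925,-.1092,.066)]:
    print(proj("side",np.array(X)))
A=cv2.resize(a[228:275,255:295],None,fx=14,fy=14,interpolation=cv2.INTER_CUBIC);cv2.imwrite("pics/s1zz.png",A)
d=np.load("pics/side1.npy"); print((d[250:268,266:280]*1000).astype(int))
E
```

```text
(np.float64(274.39796107805313), np.float64(261.8959219605599))
(np.float64(272.772589815783), np.float64(244.49177280227403))
(np.float64(277.5074104921905), np.float64(268.53232702310424))
[[1050 1046 1048  842  839  838  838  841  841  841 1045 1042 1047 1045]
 [1044 1044 1044  844  842  839  839  841  841  841 1044 1040 1041 1041]
 [1038 1038 1040  844  843  843  844  841  843  845  849 1038 1038 1040]
 [1040 1032 1035  842  842  843  844  843  843  845  851 1035 1035 1035]
 [1033 1034 1033  846  845  845  843  842  843  846  852 1031 1035 1033]
 [1030 1031 1036  850  845  843  848  847  848  849 1029 1030 1029 1029]
 [1031 1027 1026 1029  847  845  845  843  847  850 1025 1029 1031 1028]
 [1024 1025 1022 1025  853  850  849  847  850  852 1024 1023 1025 1024]
 [1020 1021 1020 1022  851  852  850  853  848  855 1021 1022 1022 1020]
 [1020 1016 1021 1019  859  853  852  851  852  854 1020 1020 1019 1019]
 [1018 1016 1017 1016  859  856  853  851  858  854  905  907  906  908]
 [1012 1010  914  917  906  854  854  856  858  858  903  906  902  904]
 [ 902  901  900  904  903  858  858  852  858  861  904  904  902  902]
 [ 901  901  900  901  902  858  859  857  859  862  901  901  901  899]
 [ 898  899  898  899  897  899  901  861  898  900  900  897  898  897]
 [ 896  896  896  894  895  892  898  894  894  896  894  893  895  894]
 [ 892  894  894  895  893  892  895  892  892  893  895  894  894  892]
 [ 892  893  888  888  890  888  890  888  891  896  891  895  892  894]]
```

View pics/s1zz.png

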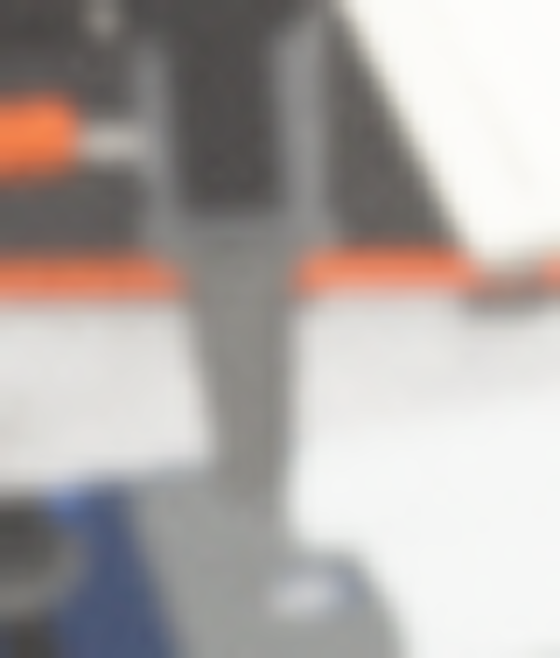

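>>> {"api": "servo_tool", "payload": {"targets": [[[0,0,0],[0.12,-0.22,0.1],1],[[0,0,0],[0.11,-0.21,0.2],1],[[0,0,0],[0,0,0.2],1],[[0,0,0],[0,0,0.2],1],[[0,0,0],[0,0,0.2],1],[[0,0,0],[0,0,0.1],1],[[0,0,0],[0,0,0],1],[[0,0,0],[0,0,0],1]]}}

```text
t: 6.2
tool_pos: [0.492, -0.1129, 0.1204]
eef_rot: [0.0, 1.0, 0.0, 0.0]
contact_force: [-0.1, 1.0, -1.8]
width: 0.155
```

```bash
python3 - <<'E'
from h import *
a,d=arm.snapshot("side");cv2.imwrite("pics/side2.png",a[:,:,::-1]);np.save("pics/side2.npy",d)
st()
A=cv2.resize(a[240:280,255:295],None,fx=14,fy=14,interpolation=cv2.INTER_CUBIC)
cv2.imwrite("pics/s2z.png",A[:,:,::-1])
E
```

```text
6.25 p [ 0.492  -0.1129  0.1205] F [ 0.5  0.2 -1.5] M [ 0.06  0.   -0.01] w 0.156
toolx [1.e+00 7.e-04 4.e-04] toolz [ 4.e-04 -1.e-04 -1.e+00]
```

View pics/s2z.png

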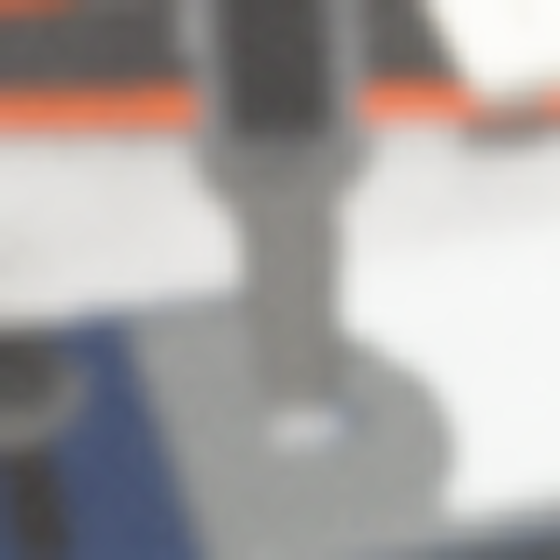

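>>> {"api": "servo_tool", "payload": {"targets": [[[0,0,0],[0.09,-0.1,0],1],[[0,0,0],[0,0,0.03],1],[[0,0,0],[0,0,0.04],1],[[0,0,0],[0,0,0.04],1],[[0,0,0],[0,0,0.04],1],[[0,0,0],[0,0,0.04],1],[[0,0,0],[0,0,0.04],1],[[0,0,0],[0,0,0.04],1]]}}

```text
t: 7.25
tool_pos: [0.4937, -0.1109, 0.1149]
eef_rot: [-0.0, 1.0, 0.0, 0.0]
contact_force: [-0.3, 0.3, -2.0]
width: 0.155
```

```bash
python3 - <<'E'
from h import *
st()
E
```

```text
7.25 p [ 0.4937 -0.1109  0.1149] F [-0.3  0.3 -2. ] M [0.05 0.02 0.01] w 0.155
toolx [1.e+00 6.e-04 0.e+00] toolz [ 0.  0. -1.]
```

>>> {"api": "servo_tool", "payload": {"targets": [[[0,0,0],[0,0,0.02],1],[[0,0,0],[0,0,0.02],1],[[0,0,0],[0,0,0.02],1],[[0,0,0],[0,0,0.02],1],[[0,0,0],[0,0,0.02],1],[[0,0,0],[0,0,0.02],1],[[0,0,0],[0,0,0],1],[[0,0,0],[0,0,0],1]]}}

```text
t: 8.25
tool_pos: [0.4937, -0.1109, 0.1125]
eef_rot: [-0.0, 1.0, 0.0, 0.0]
contact_force: [-0.0, -0.9, -2.2]
width: 0.155
```

```bash
python3 - <<'E'
from h import *
st()
E
```

```text
8.25 p [ 0.4937 -0.1109  0.1125] F [-0.  -0.9 -2.2] M [0.   0.03 0.02] w 0.155
toolx [1.e+00 6.e-04 1.e-04] toolz [ 1.e-04  0.e+00 -1.e+00]
```

>>> {"api": "servo_tool", "payload": {"targets": [[[0,0,0],[0,0,0.02],1],[[0,0,0],[0,0,0.02],1],[[0,0,0],[0,0,0.02],1],[[0,0,0],[0,0,0.02],1],[[0,0,0],[0,0,0.02],1],[[0,0,0],[0,0,0.02],1],[[0,0,0],[0,0,0],1],[[0,0,0],[0,0,0],1]]}}

```text
t: 9.25
tool_pos: [0.494, -0.1109, 0.1107]
eef_rot: [0.0, 1.0, 0.0, 0.0]
contact_force: [-1.1, 0.7, 5.3]
width: 0.161
```

```bash
python3 - <<'E'
from h import *
st()
E
```

```text
9.25 p [ 0.494  -0.1109  0.1107] F [-1.1  0.7  5.3] M [0.1  0.4  0.01] w 0.161
toolx [1.e+00 7.e-04 5.e-04] toolz [ 5.e-04 -4.e-04 -1.e+00]
```

>>> {"api": "servo_tool", "payload": {"targets": [[[0,0,0],[-0.005,-0.025,0.01],1],[[0,0,0],[-0.005,-0.025,0.01],1],[[0,0,0],[-0.005,-0.025,0],1],[[0,0,0],[-0.005,-0.025,0],1],[[0,0,0],[-0.005,-0.025,0],1],[[0,0,0],[-0.005,-0.025,0],1],[[0,0,0],[-0.005,-0.025,0],1],[[0,0,0],[-0.005,-0.025,0],1]]}}

```text
t: 10.25
tool_pos: [0.4938, -0.1095, 0.1107]
eef_rot: [0.002, 1.0, -0.0, 0.001]
contact_force: [-0.4, -5.1, 4.8]
width: 0.156
```

```bash
python3 - <<'E'
from h import *
st()
E
```

```text
10.25 p [ 0.4938 -0.1095  0.1107] F [-0.4 -5.1  4.8] M [-1.27  0.13  0.  ] w 0.156
toolx [ 1.e+00 -8.e-04  2.e-03] toolz [ 0.002  -0.0033 -1.    ]
```

>>> {"api": "servo_tool", "payload": {"targets": [[[0,0,0],[-0.005,-0.025,0],1],[[0,0,0],[-0.005,-0.025,0],1],[[0,0,0],[-0.005,-0.025,0],1],[[0,0,0],[-0.005,-0.025,0],1],[[0,0,0],[-0.005,-0.025,0],1],[[0,0,0],[-0.005,-0.025,0],1],[[0,0,0],[0,0,0],1],[[0,0,0],[0,0,0],1]]}}

```text
t: 11.25
tool_pos: [0.4935, -0.1061, 0.1105]
eef_rot: [0.001, 1.0, -0.0, 0.001]
contact_force: [1.3, -6.5, 4.8]
width: 0.158
```

```bash
python3 - <<'E'
from h import *
st()
E
```

```text
11.25 p [ 0.4935 -0.1061  0.1105] F [ 1.3 -6.5  4.8] M [-1.68 -0.22 -0.03] w 0.158
toolx [ 1.0e+00 -5.0e-04  2.5e-03] toolz [ 0.0025 -0.0027 -1.    ]
```

>>> {"api": "servo_tool", "payload": {"targets": [[[0,0,0],[0,0,0.02],1],[[0,0,0],[-0.005,-0.025,0.01],1],[[0,0,0],[-0.005,-0.025,0],1],[[0,0,0],[-0.005,-0.025,0],1],[[0,0,0],[0,0,0],1],[[0,0,0],[0,0,0],1],[[0,0,0],[0,0,0],1],[[0,0,0],[0,0,0],1]]}}

```text
t: 12.25
tool_pos: [0.4936, -0.1057, 0.1105]
eef_rot: [0.002, 1.0, -0.001, 0.002]
contact_force: [0.0, -7.6, 8.2]
width: 0.153
```

```bash
python3 - <<'E'
from h import *
st()
E
```

```text
12.25 p [ 0.4936 -0.1057  0.1105] F [ 0.  -7.6  8.2] M [-2.26 -0.08  0.02] w 0.153
toolx [ 1.     -0.0013  0.0033] toolz [ 0.0033 -0.0042 -1.    ]
```

>>> {"api": "servo_tool", "payload": {"targets": [[[0,0,0],[-0.005,-0.02,0],1],[[0,0,0],[-0.005,-0.02,0],1],[[0,0,0],[-0.005,-0.02,0],1],[[0,0,0],[-0.005,-0.02,0],1],[[0,0,0],[-0.005,-0.02,0],1],[[0,0,0],[0,-0.02,0],1],[[0,0,0],[0,0,0],1],[[0,0,0],[0,0,0],1]]}}

```text
t: 13.25
tool_pos: [0.4929, -0.1028, 0.1101]
eef_rot: [0.002, 1.0, -0.001, 0.001]
contact_force: [1.1, -7.7, 3.8]
width: 0.157
```

```bash
python3 - <<'E'
from h import *
st()
E
```

```text
13.25 p [ 0.4929 -0.1028  0.1101] F [ 1.1 -7.7  3.8] M [-1.77 -0.27 -0.01] w 0.157
toolx [ 1.     -0.0013  0.003 ] toolz [ 0.003  -0.0033 -1.    ]
```

>>> {"api": "servo_tool", "payload": {"targets": [[[0,0,0],[0,0,0.02],1],[[0,0,0],[0,0,0.02],1],[[0,0,0],[0,0,0.01],1],[[0,0,0],[0,0,0],1],[[0,0,0],[0,0,0],1],[[0,0,0],[0,0,0],1],[[0,0,0],[0,0,0],1],[[0,0,0],[0,0,0],1]]}}

```text
t: 14.25
tool_pos: [0.4924, -0.1022, 0.1087]
eef_rot: [0.001, 1.0, -0.0, 0.001]
contact_force: [1.0, -6.0, 3.5]
width: 0.155
```

```bash
python3 - <<'E'
from h import *
st()
E
```

```text
14.25 p [ 0.4924 -0.1022  0.1087] F [ 1.  -6.   3.5] M [-1.61 -0.14  0.04] w 0.155
toolx [ 1.0e+00 -6.0e-04  1.9e-03] toolz [ 0.0019 -0.0025 -1.    ]
```

>>> {"api": "servo_tool", "payload": {"targets": [[[0,0,0],[0,0,0.02],1],[[0,0,0],[0,0,0.02],1],[[0,0,0],[0,0,0.02],1],[[0,0,0],[0,0,0.02],1],[[0,0,0],[0,0,0.02],1],[[0,0,0],[0,0,0],1],[[0,0,0],[0,0,0],1],[[0,0,0],[0,0,0],1]]}}

```text
t: 15.25
tool_pos: [0.4922, -0.1021, 0.1067]
eef_rot: [0.001, 1.0, -0.0, 0.001]
contact_force: [0.2, -6.5, 3.7]
width: 0.155
```

```bash
python3 - <<'E'
from h import *
st()
E
```

```text
15.25 p [ 0.4922 -0.1021  0.1067] F [ 0.2 -6.5  3.7] M [-1.64 -0.09 -0.02] w 0.155
toolx [ 1.0e+00 -6.0e-04  1.6e-03] toolz [ 0.0016 -0.0025 -1.    ]
```

>>> {"api": "servo_tool", "payload": {"targets": [[[0,0,0],[0,0,0.03],1],[[0,0,0],[0,0,0.03],1],[[0,0,0],[0,0,0.03],1],[[0,0,0],[0,0,0.03],1],[[0,0,0],[0,0,0.03],1],[[0,0,0],[0,0,0],1],[[0,0,0],[0,0,0],1],[[0,0,0],[0,0,0],1]]}}

```text
t: 16.25
tool_pos: [0.4921, -0.1021, 0.1036]
eef_rot: [0.001, 1.0, -0.0, 0.001]
contact_force: [-0.4, -6.4, 3.7]
width: 0.157
```

```bash
python3 - <<'E'
from h import *
st()
E
```

```text
16.25 p [ 0.4921 -0.1021  0.1036] F [-0.4 -6.4  3.7] M [-1.66 -0.06 -0.01] w 0.157
toolx [ 1.0e+00 -7.0e-04  1.4e-03] toolz [ 0.0014 -0.0024 -1.    ]
```

>>> {"api": "servo_tool", "payload": {"targets": [[[0,0,0],[0,0,0.03],1],[[0,0,0],[0,0,0.03],1],[[0,0,0],[0,0,0.03],1],[[0,0,0],[0,0,0.03],1],[[0,0,0],[0,0,0.03],1],[[0,0,0],[0,0,0.03],1],[[0,0,0],[0,0,0.03],1],[[0,0,0],[0,0,0],1]]}}

```text
t: 17.25
tool_pos: [0.4921, -0.1021, 0.0994]
eef_rot: [0.001, 1.0, -0.0, 0.001]
contact_force: [0.6, -6.6, 5.0]
width: 0.16
```

```bash
python3 - <<'E'
from h import *
st()
E
```

```text
17.25 p [ 0.4921 -0.1021  0.0994] F [ 0.6 -6.6  5. ] M [-1.57  0.05 -0.03] w 0.16
toolx [ 1.0e+00 -7.0e-04  1.3e-03] toolz [ 0.0013 -0.0024 -1.    ]
```

>>> {"api": "servo_tool", "payload": {"targets": [[[0,0,0],[0,0,0.03],1],[[0,0,0],[0,0,0.03],1],[[0,0,0],[0,0,0.03],1],[[0,0,0],[0,0,0.03],1],[[0,0,0],[0,0,0.03],1],[[0,0,0],[0,0,0.03],1],[[0,0,0],[0,0,0.03],1],[[0,0,0],[0,0,0],1]]}}

```text
t: 18.25
tool_pos: [0.4921, -0.1022, 0.0952]
eef_rot: [0.001, 1.0, -0.0, 0.001]
contact_force: [-0.0, -6.1, 4.1]
width: 0.155
```

```bash
python3 - <<'E'
from h import *
st()
E
```

```text
18.25 p [ 0.4921 -0.1022  0.0952] F [-0.  -6.1  4.1] M [-1.59  0.03 -0.02] w 0.155
toolx [ 1.0e+00 -9.0e-04  1.3e-03] toolz [ 0.0013 -0.0024 -1.    ]
```

>>> {"api": "servo_tool", "payload": {"targets": [[[0,0,0],[0,0,0.025],1],[[0,0,0],[0,0,0.025],1],[[0,0,0],[0,0,0.025],1],[[0,0,0],[0,0,0.025],1],[[0,0,0],[0,0,0.025],1],[[0,0,0],[0,0,0.025],1],[[0,0,0],[0,0,0.025],1],[[0,0,0],[0,0,0],1]]}}

```text
t: 19.25
tool_pos: [0.4919, -0.1021, 0.0916]
eef_rot: [0.001, 1.0, -0.0, 0.0]
contact_force: [-0.6, -6.1, 2.9]
width: 0.154
```

```bash
python3 - <<'E'
from h import *
st()
E
```

```text
19.25 p [ 0.4919 -0.1021  0.0916] F [-0.6 -6.1  2.9] M [-1.54 -0.04  0.03] w 0.154
toolx [ 1.e+00 -8.e-04  9.e-04] toolz [ 9.0e-04 -2.2e-03 -1.0e+00]
```

>>> {"api": "servo_tool", "payload": {"targets": [[[0,0,0],[0,0,0.025],1],[[0,0,0],[0,0,0.025],1],[[0,0,0],[0,0,0.025],1],[[0,0,0],[0,0,0.025],1],[[0,0,0],[0,0,0.025],1],[[0,0,0],[0,0,0.025],1],[[0,0,0],[0,0,0.025],1],[[0,0,0],[0,0,0],1]]}}

```text
t: 20.25
tool_pos: [0.4919, -0.1019, 0.0881]
eef_rot: [0.001, 1.0, -0.0, 0.0]
contact_force: [-0.8, -5.8, 3.7]
width: 0.158
```

```bash
python3 - <<'E'
from h import *
st()
E
```

```text
20.25 p [ 0.4919 -0.1019  0.0881] F [-0.8 -5.8  3.7] M [-1.42 -0.02 -0.01] w 0.158
toolx [ 1.e+00 -6.e-04  8.e-04] toolz [ 8.0e-04 -2.1e-03 -1.0e+00]
```

>>> {"api": "servo_tool", "payload": {"targets": [[[0,0,0],[0,0,0.03],1],[[0,0,0],[0,0,0.03],1],[[0,0,0],[0,0,0.03],1],[[0,0,0],[0,0,0.03],1],[[0,0,0],[0,0,0.03],1],[[0,0,0],[0,0,0.03],1],[[0,0,0],[0,0,0.03],1],[[0,0,0],[0,0,0],1]]}}

```text
t: 21.25
tool_pos: [0.4918, -0.1017, 0.0838]
eef_rot: [0.001, 1.0, -0.0, 0.0]
contact_force: [-0.2, -5.3, 3.1]
width: 0.16
```

```bash
python3 - <<'E'
from h import *
st()
E
```

```text
21.25 p [ 0.4918 -0.1017  0.0838] F [-0.2 -5.3  3.1] M [-1.36  0.01  0.02] w 0.16
toolx [ 1.e+00 -6.e-04  8.e-04] toolz [ 8.0e-04 -1.8e-03 -1.0e+00]
```

>>> {"api": "servo_tool", "payload": {"targets": [[[0,0,0],[0,0,0.03],1],[[0,0,0],[0,0,0.03],1],[[0,0,0],[0,0,0.03],1],[[0,0,0],[0,0,0.03],1],[[0,0,0],[0,0,0.03],1],[[0,0,0],[0,0,0.03],1],[[0,0,0],[0,0,0.03],1],[[0,0,0],[0,0,0],1]]}}

```text
t: 22.25
tool_pos: [0.4918, -0.1017, 0.0796]
eef_rot: [0.001, 1.0, -0.0, 0.0]
contact_force: [0.1, -4.9, 2.4]
width: 0.155
```

```bash
python3 - <<'E'
from h import *
st()
E
```

```text
22.25 p [ 0.4918 -0.1017  0.0796] F [ 0.1 -4.9  2.4] M [-1.28 -0.03 -0.  ] w 0.155
toolx [ 1.e+00 -6.e-04  7.e-04] toolz [ 7.0e-04 -1.8e-03 -1.0e+00]
```

Now slowly to collar contact.

>>> {"api": "servo_tool", "payload": {"targets": [[[0,0,0],[0,0,0.025],1],[[0,0,0],[0,0,0.025],1],[[0,0,0],[0,0,0.02],1],[[0,0,0],[0,0,0.02],1],[[0,0,0],[0,0,0.02],1],[[0,0,0],[0,0,0.02],1],[[0,0,0],[0,0,0.02],1],[[0,0,0],[0,0,0],1]]}}

```text
t: 23.25
tool_pos: [0.4918, -0.1017, 0.0768]
eef_rot: [0.001, 1.0, -0.0, 0.0]
contact_force: [-0.6, -5.4, 5.8]
width: 0.156
```

```bash
python3 - <<'E'
from h import *
st()
E
```

```text
23.25 p [ 0.4918 -0.1017  0.0768] F [-0.6 -5.4  5.8] M [-1.28  0.19 -0.03] w 0.156
toolx [ 1.e+00 -6.e-04  7.e-04] toolz [ 7.e-04 -2.e-03 -1.e+00]
```

>>> {"api": "servo_tool", "payload": {"targets": [[[0,0,0],[0,0,0.02],1],[[0,0,0],[0,0,0.02],1],[[0,0,0],[0,0,0.01],1],[[0,0,0],[0,0,0],1],[[0,0,0],[0,0,0],1],[[0,0,0],[0,0,0],1],[[0,0,0],[0,0,0],1],[[0,0,0],[0,0,0],1]]}}

```text
t: 24.25
tool_pos: [0.4919, -0.1018, 0.0767]
eef_rot: [0.001, 1.0, -0.0, 0.0]
contact_force: [-3.5, -4.8, 14.3]
width: 0.156
```

```bash
python3 - <<'E'
from h import *
st()
a,d=arm.snapshot("side");cv2.imwrite("pics/side3.png",a[:,:,::-1])
A=cv2.resize(a[230:285,240:320],None,fx=8,fy=8,interpolation=cv2.INTER_CUBIC)
cv2.imwrite("pics/s3z.png",A[:,:,::-1])
E
```

```text
24.25 p [ 0.4919 -0.1018  0.0767] F [-3.5 -4.8 14.3] M [-1.1   0.77  0.05] w 0.156
toolx [ 1.e+00 -7.e-04  8.e-04] toolz [ 8.0e-04 -2.6e-03 -1.0e+00]
```

View pics/s3z.png

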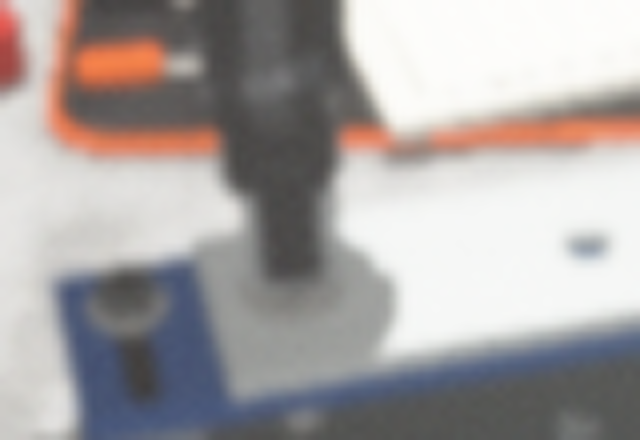

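>>> {"api": "servo_tool", "payload": {"targets": [[[0,0,0],[0,0.05,-0.02],1],[[0,0,0],[0,0.05,-0.01],1],[[0,0,0],[0,0,0],0.4],[[0,0,0],[0,0,0],0.2],[[0,0,0],[0,0,0],0],[[0,0,0],[0,0,0],-0.2],[[0,0,0],[0,0,-0.3],-0.2],[[0,0,0],[0,0,-0.7],-0.2]]}}

```text
t: 25.3
tool_pos: [0.491, -0.1018, 0.0962]
eef_rot: [-0.0, 1.0, 0.0, -0.001]
contact_force: [0.1, 0.7, 0.1]
width: 0.602
```

```bash
python3 - <<'E'
from h import *
st((.4148,-.2868,.12))
E
```

```text
25.3 p [ 0.491  -0.1018  0.0962] F [0.1 0.7 0.1] M [-0.05  0.01  0.02] w 0.602
toolx [ 1.0e+00  7.0e-04 -1.2e-03] toolz [-1.2e-03  4.0e-04 -1.0e+00]
shift rows(20mm): [-3.82  9.24 -1.19]
```

>>> {"api": "servo_tool", "payload": {"targets": [[[0,0,0],[0,0,-1],-0.2],[[0,0,0],[0,0,-1],-0.2],[[0,0,0],[-0.4,1,-0.2],-0.2],[[0,0,0],[-0.4,1,0],-0.2],[[0,0,0],[-0.4,1,0],-0.2],[[0,0,0],[-0.4,1,0],-0.2],[[0,0,0],[-0.4,1,0],-0.2],[[0,0,0],[-0.4,1,0],-0.2]]}}

```text
t: 26.3
tool_pos: [0.4437, -0.2228, 0.1411]
eef_rot: [0.0, 1.0, 0.0, 0.001]
contact_force: [0.7, 0.1, -0.1]
width: 0.598
```

>>> {"api": "servo_tool", "payload": {"targets": [[[0,0,0],[-0.5,1,0],-0.2],[[0,0,0],[-0.5,1,0],-0.2],[[0,0,0],[-0.4,1,0],-0.2],[[0,0,0],[0,0.24,0.5],-0.2],[[0,0,0],[0,0,0.8],-0.2],[[0,0,0],[0,0,0.5],-0.2],[[0,0,0],[0,0,0],-0.2],[[0,0,0],[0,0,0],-0.2]]}}

```text
t: 27.3
tool_pos: [0.416, -0.2862, 0.1038]
eef_rot: [-0.0, 1.0, 0.001, 0.0]
contact_force: [0.8, -0.5, 0.1]
width: 0.599
```

```bash
python3 - <<'E'
from h import *
st((.4150,-.2868,.0575))
a,d=arm.snapshot("side");cv2.imwrite("pics/side4.png",a[:,:,::-1]);np.save("pics/side4.npy",d)
A=cv2.resize(a[250:380,200:330],None,fx=4.6,fy=4.6,interpolation=cv2.INTER_CUBIC)
cv2.imwrite("pics/s4z.png",A[:,:,::-1])
E
```

```text
27.3 p [ 0.416  -0.2862  0.1038] F [ 0.8 -0.5  0.1] M [-0.02  0.    0.  ] w 0.599
toolx [1.     0.0018 0.    ] toolz [ 0.e+00  4.e-04 -1.e+00]
shift rows(20mm): [-0.05  0.03  2.32]
```

View pics/s4z.png

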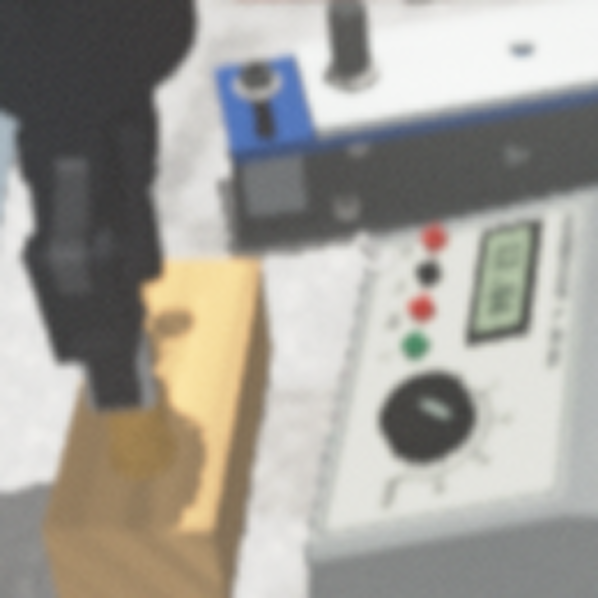

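```bash
python3 - <<'E'
from h import *
for X in [(.416,-.313,.108),(.416,-.2862,.079),(.415,-.2868,.079),(.415,-.2868,.055)]:
    u,v=proj("side",np.array(X)); print(((u-200+.5)*4.6,(v-250+.5)*4.6))
E
```

```text
(np.float64(127.46797334243146), np.float64(398.4780547758448))
(np.float64(143.8181475132809), np.float64(398.82253121911504))
(np.float64(140.76727236107502), np.float64(400.36728066115734))
(np.float64(149.69338307582493), np.float64(447.9862667817475))
```

>>> {"api": "servo_tool", "payload": {"targets": [[[0,0,0],[-0.06,0.03,0.8],-0.2],[[0,0,0],[0,0,0.8],-0.2],[[0,0,0],[0,0,0.5],-0.2],[[0,0,0],[0,0,0.2],-0.2],[[0,0,0],[0,0,0],1],[[0,0,0],[0,0,0],1],[[0,0,0],[0,0,0],1],[[0,0,0],[0,0,0],1]]}}

```text
t: 28.35
tool_pos: [0.4148, -0.2877, 0.0585]
eef_rot: [0.0, 1.0, 0.0, 0.0]
contact_force: [-1.4, 1.4, 5.0]
width: 0.174
```

```bash
python3 - <<'E'
from h import *
st((.4150,-.2868,.0575))
E
```

```text
28.35 p [ 0.4148 -0.2877  0.0585] F [-1.4  1.4  5. ] M [ 0.23  0.22 -0.02] w 0.174
toolx [1.e+00 6.e-04 9.e-04] toolz [ 9.e-04 -7.e-04 -1.e+00]
shift rows(20mm): [ 0.01 -0.04  0.05]
```

>>> {"api": "servo_tool", "payload": {"targets": [[[0,0,0],[0,0,-0.05],1],[[0,0,0],[0,0,-0.2],1],[[0,0,0],[0,0,-0.8],1],[[0,0,0],[0,0,-1],1],[[0,0,0],[0,0,-1],1],[[0,0,0],[0,0,-1],1],[[0,0,0],[0.3,-0.4,-0.2],1],[[0,0,0],[0.3,-0.4,0],1]]}}

```text
t: 29.35
tool_pos: [0.427, -0.2708, 0.1433]
eef_rot: [0.0, 1.0, 0.0, 0.0]
contact_force: [0.5, -0.3, -0.1]
width: 0.177
```

```bash
python3 - <<'E'
from h import *
np.set_printoptions(precision=4,suppress=True)
st()
a,d=arm.snapshot("side");a=np.ascontiguousarray(a[:,:,::-1]);cv2.imwrite("pics/side5.png",a)
b,d=arm.snapshot("top");b=np.ascontiguousarray(b[:,:,::-1]);cv2.imwrite("pics/top5.png",b)
A=cv2.resize(a[200:330,200:360],None,fx=3.7,fy=3.7,interpolation=cv2.INTER_CUBIC)
B=cv2.resize(b[200:330,310:410],None,fx=4.4,fy=4.4,interpolation=cv2.INTER_CUBIC)
cv2.imwrite("pics/s5z.png",A);cv2.imwrite("pics/t5z.png",B)
E
```

```text
29.35 p [ 0.427  -0.2708  0.1433] F [ 0.5 -0.3 -0.1] M [-0.02  0.01 -0.01] w 0.177
toolx [1.     0.0006 0.0008] toolz [ 0.0008 -0.0004 -1.    ]
```

View pics/s5z.png

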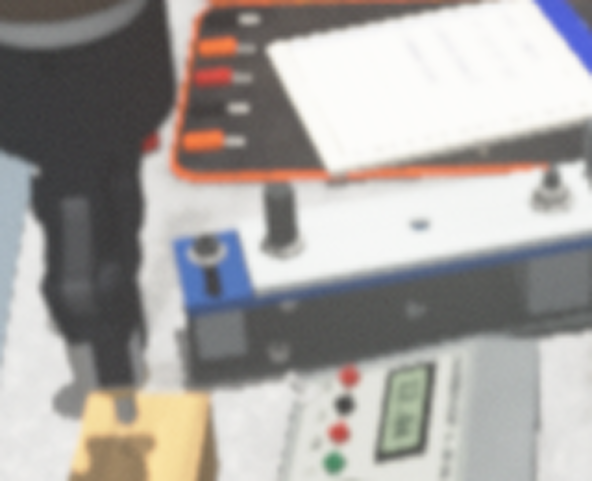

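View pics/t5z.png

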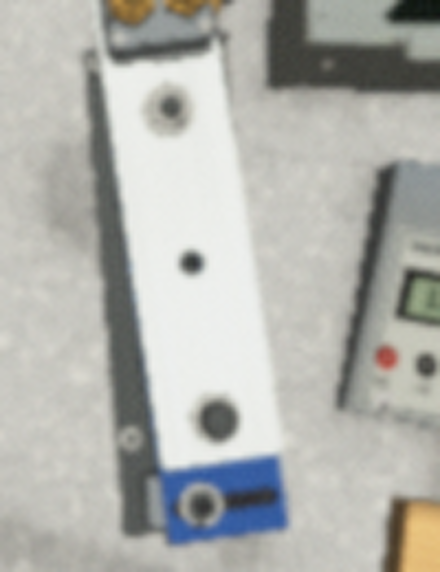

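```bash
python3 - <<'E'
from h import *
np.set_printoptions(precision=4,suppress=True)
a=cv2.imread("pics/side5.png");b=cv2.imread("pics/top5.png")
def hole(img,n,u,v,r=5):
    g=img.astype(float).min(2); p=g[v-r:v+r+1,u-r:u+r+1]; W=np.percentile(p,80)
    w=np.clip(W*0.95-p,0,None); w[w<.1*W]=0
    ys,xs=np.mgrid[-r:r+1,-r:r+1]; U=u+(w*xs).sum()/w.sum();V=v+(w*ys).sum()/w.sum()
    print(n,(w>0).sum(),U,V,ray(n,U,V,.066))
hole(b,"top",int(310+191/4.4),int(200+262/4.4)); hole(a,"side",int(200+419/3.7),int(200+225/3.7),4)
k=4.4
u,v=310+(219+.5)/k-.5,200+(419+.5)/k-.5; print("pin top",ray("top",u,v,.104))
u,v=310+(170+.5)/k-.5,200+(106+.5)/k-.5; print("stud top",ray("top",u,v,.083))
k=3.7
u,v=200+(280+.5)/k-.5,200+(188+.5)/k-.5; print("pin top side",ray("side",u,v,.104))
u,v=200+(552+.5)/k-.5,200+(175+.5)/k-.5; print("stud side",ray("side",u,v,.083))
# held bolt tip side
u,v=200+(126+.5)/k-.5,200+(418+.5)/k-.5; print("tip px",u,v,ray("side",u,v,.113),"pred",proj("side",np.array([.427,-.2708,.113])))
A=cv2.resize(a[285:330,205:260],None,fx=12,fy=12,interpolation=cv2.INTER_CUBIC);cv2.imwrite("pics/s5zz.png",A)
E
```

```text
top 33 353.11935402472875 259.2763899402809 [ 0.5626 -0.091   0.066 ]
side 14 313.0182592818016 260.34418746195985 [ 0.5619 -0.0918  0.066 ]
pin top [ 0.4915 -0.1011  0.104 ]
stud top [ 0.6337 -0.0793  0.083 ]
pin top side [ 0.4912 -0.1022  0.104 ]
stud side [ 0.6336 -0.0792  0.083 ]
tip px 233.6891891891892 312.6081081081081 [ 0.4239 -0.2692  0.113 ] pred (np.float64(235.6459736440531), np.float64(313.1791858551238))
```

View pics/s5zz.png

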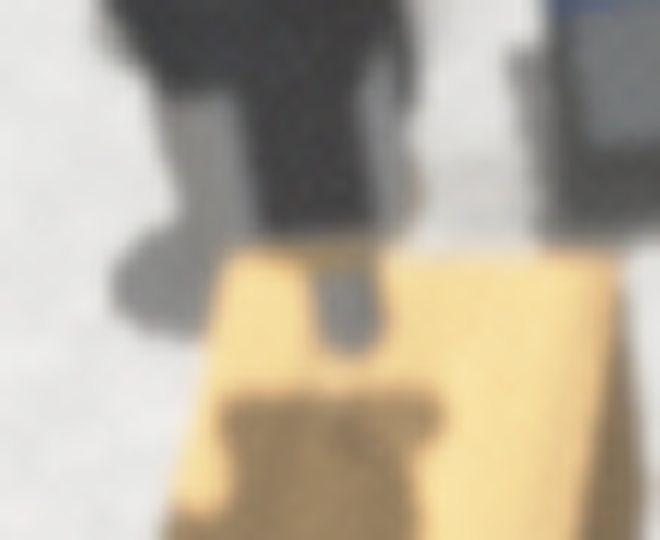

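>>> {"api": "servo_tool", "payload": {"targets": [[[0,0,0],[0.8,-1,0],1],[[0,0,0],[0.8,-1,0],1],[[0,0,0],[0.8,-1,0],1],[[0,0,0],[0.8,-1,0],1],[[0,0,0],[0.8,-1,0],1],[[0,0,0],[0.8,-1,0],1],[[0,0,0],[0.8,-1,0],1],[[0,0,0],[0.8,-1,0],1]]}}

```text
t: 30.45
tool_pos: [0.5541, -0.1104, 0.1418]
eef_rot: [-0.0, 1.0, 0.001, -0.001]
contact_force: [0.1, 0.4, -0.1]
width: 0.17
```

>>> {"api": "servo_tool", "payload": {"targets": [[[0,0,0],[0.3,-0.5,0.2],1],[[0,0,0],[0.2,-0.45,0.4],1],[[0,0,0],[0,0,0.5],1],[[0,0,0],[0,0,0.4],1],[[0,0,0],[0,0,0.3],1],[[0,0,0],[0,0,0.1],1],[[0,0,0],[0,0,0],1],[[0,0,0],[0,0,0],1]]}}

```text
t: 31.45
tool_pos: [0.5645, -0.0925, 0.1053]
eef_rot: [0.0, 1.0, 0.0, 0.0]
contact_force: [-0.2, -0.4, -0.1]
width: 0.176
```

```bash
python3 - <<'E'
from h import *
st((.5645,-.0916,.1005))
a,d=arm.snapshot("side");a=np.ascontiguousarray(a[:,:,::-1]);cv2.imwrite("pics/side6.png",a)
A=cv2.resize(a[235:275,290:340],None,fx=13,fy=13,interpolation=cv2.INTER_CUBIC);cv2.imwrite("pics/s6z.png",A)
s=arm.observe()["tool_pos"]
for X in [(s[0],s[1],s[2]-.0305),(s[0],s[1],s[2]-.0065),(.5619,-.0918,.066)]:
    u,v=proj("side",np.array(X)); print((u-290+.5)*13,(v-235+.5)*13)
E
```

```text
31.45 p [ 0.5645 -0.0925  0.1053] F [-0.2 -0.4 -0.1] M [-0.02 -0.03 -0.01] w 0.176
toolx [1.e+00 5.e-04 7.e-04] toolz [ 7.e-04 -1.e-04 -1.e+00]
shift rows(20mm): [-0.   -0.04  0.24]
322.74085374322397 290.70191913594823
319.0096854339229 160.80613869399687
305.9077522664191 335.95774119758465
```

View pics/s6z.png

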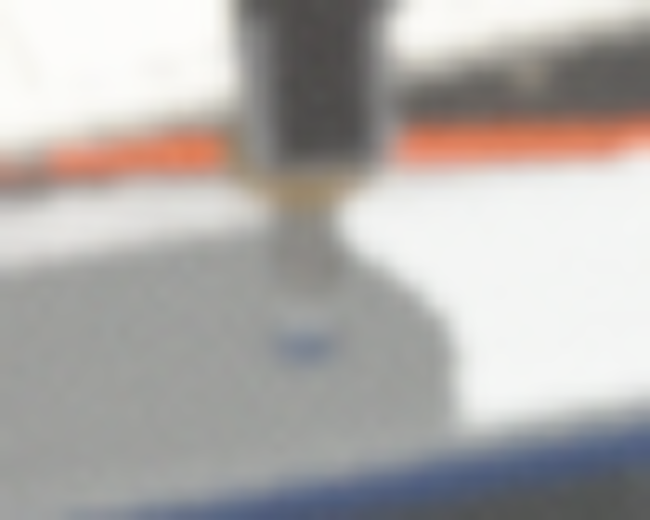

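>>> {"api": "servo_tool", "payload": {"targets": [[[0,0,0],[0,-0.04,0.1],1],[[0,0,0],[0,0,0.1],1],[[0,0,0],[0,0,0.1],1],[[0,0,0],[0,0,0.05],1],[[0,0,0],[0,0,0.04],1],[[0,0,0],[0,0,0.04],1],[[0,0,0],[0,0,0.04],1],[[0,0,0],[0,0,0.02],1]]}}

```text
t: 32.5
tool_pos: [0.5643, -0.0916, 0.0951]
eef_rot: [-0.0, 1.0, 0.0, 0.0]
contact_force: [-0.3, -0.1, -0.7]
width: 0.175
```

```bash
python3 - <<'E'
from h import *
st()
E
```

```text
32.5 p [ 0.5643 -0.0916  0.0951] F [-0.3 -0.1 -0.7] M [0.01 0.02 0.  ] w 0.175
toolx [1.e+00 6.e-04 0.e+00] toolz [ 0.  0. -1.]
```

>>> {"api": "servo_tool", "payload": {"targets": [[[0,0,0],[0,0,0.02],1],[[0,0,0],[0,0,0.02],1],[[0,0,0],[0,0,0.02],1],[[0,0,0],[0,0,0.02],1],[[0,0,0],[0,0,0.02],1],[[0,0,0],[0,0,0.02],1],[[0,0,0],[0,0,0],1],[[0,0,0],[0,0,0],1]]}}

```text
t: 33.5
tool_pos: [0.5642, -0.0915, 0.0927]
eef_rot: [-0.0, 1.0, 0.0, -0.0]
contact_force: [0.1, -0.1, -0.8]
width: 0.174
```

```bash
python3 - <<'E'
from h import *
st()
E
```

```text
33.5 p [ 0.5642 -0.0915  0.0927] F [ 0.1 -0.1 -0.8] M [ 0.07  0.05 -0.03] w 0.174
toolx [ 1.e+00  7.e-04 -1.e-04] toolz [-1.e-04  0.e+00 -1.e+00]
```

Free at about 4 mm into the hole; continue.

>>> {"api": "servo_tool", "payload": {"targets": [[[0,0,0],[0,0,0.02],1],[[0,0,0],[0,0,0.02],1],[[0,0,0],[0,0,0.02],1],[[0,0,0],[0,0,0.02],1],[[0,0,0],[0,0,0.02],1],[[0,0,0],[0,0,0.02],1],[[0,0,0],[0,0,0.02],1],[[0,0,0],[0,0,0],1]]}}

```text
t: 34.5
tool_pos: [0.5642, -0.0915, 0.0899]
eef_rot: [-0.0, 1.0, 0.0, -0.0]
contact_force: [-0.5, -0.1, 0.2]
width: 0.174
```

```bash
python3 - <<'E'
from h import *
st()
E
```

```text
34.5 p [ 0.5642 -0.0915  0.0899] F [-0.5 -0.1  0.2] M [ 0.18  0.16 -0.09] w 0.174
toolx [ 1.e+00  7.e-04 -0.e+00] toolz [-0.e+00  1.e-04 -1.e+00]
```

>>> {"api": "servo_tool", "payload": {"targets": [[[0,0,0],[0,0,0.02],1],[[0,0,0],[0,0,0.02],1],[[0,0,0],[0,0,0.02],1],[[0,0,0],[0,0,0.02],1],[[0,0,0],[0,0,0.02],1],[[0,0,0],[0,0,0.02],1],[[0,0,0],[0,0,0.02],1],[[0,0,0],[0,0,0],1]]}}

```text
t: 35.5
tool_pos: [0.5642, -0.0913, 0.087]
eef_rot: [-0.0, 1.0, 0.0, -0.0]
contact_force: [-2.0, 1.5, 0.2]
width: 0.176
```

```bash
python3 - <<'E'
from h import *
st()
E
```

```text
35.5 p [ 0.5642 -0.0913  0.087 ] F [-2.   1.5  0.2] M [0.53 0.25 0.01] w 0.176
toolx [ 1.e+00  8.e-04 -2.e-04] toolz [-2.e-04  3.e-04 -1.e+00]
```

>>> {"api": "servo_tool", "payload": {"targets": [[[0,0,0],[-0.03,-0.03,0.02],1],[[0,0,0],[0,0,0.02],1],[[0,0,0],[0,0,0.03],1],[[0,0,0],[0,0,0.03],1],[[0,0,0],[0,0,0.03],1],[[0,0,0],[0,0,0.03],1],[[0,0,0],[0,0,0.03],1],[[0,0,0],[0,0,0],1]]}}

```text
t: 36.5
tool_pos: [0.5637, -0.0911, 0.0832]
eef_rot: [0.0, 1.0, 0.0, 0.0]
contact_force: [-0.1, 1.0, -0.7]
width: 0.178
```

```bash
python3 - <<'E'
from h import *
st()
E
```

```text
36.5 p [ 0.5637 -0.0911  0.0832] F [-0.1  1.  -0.7] M [ 0.1   0.02 -0.01] w 0.178
toolx [1.e+00 6.e-04 0.e+00] toolz [ 0.e+00 -1.e-04 -1.e+00]
```

>>> {"api": "servo_tool", "payload": {"targets": [[[0,0,0],[0,0,0.03],1],[[0,0,0],[0,0,0.03],1],[[0,0,0],[0,0,0.04],1],[[0,0,0],[0,0,0.04],1],[[0,0,0],[0,0,0.04],1],[[0,0,0],[0,0,0.04],1],[[0,0,0],[0,0,0.04],1],[[0,0,0],[0,0,0.04],1]]}}

```text
t: 37.5
tool_pos: [0.5637, -0.091, 0.0773]
eef_rot: [-0.0, 1.0, 0.0, 0.0]
contact_force: [-0.6, 0.1, -0.7]
width: 0.175
```

```bash
python3 - <<'E'
from h import *
st()
E
```

```text
37.5 p [ 0.5637 -0.091   0.0773] F [-0.6  0.1 -0.7] M [ 0.03  0.04 -0.01] w 0.175
toolx [1.e+00 6.e-04 1.e-04] toolz [ 1.e-04  0.e+00 -1.e+00]
```

>>> {"api": "servo_tool", "payload": {"targets": [[[0,0,0],[0,0,0.03],1],[[0,0,0],[0,0,0.03],1],[[0,0,0],[0,0,0.03],1],[[0,0,0],[0,0,0.03],1],[[0,0,0],[0,0,0.03],1],[[0,0,0],[0,0,0.03],1],[[0,0,0],[0,0,0.02],1],[[0,0,0],[0,0,0],1]]}}

```text
t: 38.5
tool_pos: [0.5636, -0.091, 0.0733]
eef_rot: [-0.0, 1.0, 0.0, -0.0]
contact_force: [-0.7, 1.3, -0.3]
width: 0.171
```

```bash
python3 - <<'E'
from h import *
st()
E
```

```text
38.5 p [ 0.5636 -0.091   0.0733] F [-0.7  1.3 -0.3] M [ 0.04 -0.04  0.01] w 0.171
toolx [ 1.e+00  6.e-04 -0.e+00] toolz [-0.  0. -1.]
```

>>> {"api": "servo_tool", "payload": {"targets": [[[0,0,0],[0,0,0.02],1],[[0,0,0],[0,0,0.02],1],[[0,0,0],[0,0,0.02],1],[[0,0,0],[0,0,0.02],1],[[0,0,0],[0,0,0],1],[[0,0,0],[0,0,0],1],[[0,0,0],[0,0,0],1],[[0,0,0],[0,0,0],1]]}}

```text
t: 39.5
tool_pos: [0.5637, -0.091, 0.0725]
eef_rot: [0.0, 1.0, 0.0, 0.0]
contact_force: [-2.3, 0.7, 6.5]
width: 0.17
```

```bash
python3 - <<'E'
from h import *
st()
E
```

```text
39.5 p [ 0.5637 -0.091   0.0725] F [-2.3  0.7  6.5] M [0.01 0.59 0.02] w 0.17
toolx [1.e+00 7.e-04 1.e-04] toolz [ 1.e-04 -5.e-04 -1.e+00]
```

>>> {"api": "servo_tool", "payload": {"targets": [[[0,0,0],[0,0,0.02],1],[[0,0,0],[0,0,0],1],[[0,0,0],[0,0,-0.02],1],[[0,0,0],[0,0,0],0.4],[[0,0,0],[0,0,0],0.2],[[0,0,0],[0,0,0],0],[[0,0,0],[0,0,0],-0.2],[[0,0,0],[0,0,-0.2],-0.2]]}}

```text
t: 40.5
tool_pos: [0.5634, -0.0909, 0.0755]
eef_rot: [-0.0, 1.0, 0.0, -0.0]
contact_force: [0.6, -0.7, 0.0]
width: 0.599
```

>>> {"api": "servo_tool", "payload": {"targets": [[[0,0,0],[0,0,-0.5],-0.2],[[0,0,0],[0,0,-1],-0.2],[[0,0,0],[0,0,-1],-0.2],[[0,0,0],[0,0,-1],-0.2],[[0,0,0],[0,1,-1],-0.2],[[0,0,0],[0,1,-0.5],-0.2],[[0,0,0],[0,1,0],-0.2],[[0,0,0],[0,1,0],-0.2]]}}

```text
t: 41.5
tool_pos: [0.5635, -0.1721, 0.1759]
eef_rot: [0.0, 1.0, 0.0, 0.0]
contact_force: [-0.0, 0.2, -0.1]
width: 0.602
```

>>> {"api": "servo_tool", "payload": {"targets": [[[0,0,0],[-0.5,1,0],-0.2],[[0,0,0],[-0.5,1,0],-0.2],[[0,0,0],[-0.5,1,0],-0.2],[[0,0,0],[-0.5,1,0],-0.2],[[0,0,0],[-0.5,1,0],-0.2],[[0,0,0],[-0.5,0.5,0],-0.2],[[0,0,0],[0,0,0],-0.2],[[0,0,0],[0,0,0],-0.2]]}}

```text
t: 42.5
tool_pos: [0.5042, -0.2799, 0.1757]
eef_rot: [-0.0, 1.0, 0.001, 0.0]
contact_force: [-0.3, 0.4, 0.5]
width: 0.598
```

```bash
python3 - <<'E'
from h import *
st()
a,d=arm.snapshot("side");a=np.ascontiguousarray(a[:,:,::-1]);cv2.imwrite("pics/side7.png",a)
b,d=arm.snapshot("top");b=np.ascontiguousarray(b[:,:,::-1]);cv2.imwrite("pics/top7.png",b)
A=cv2.resize(a[200:330,200:360],None,fx=4.6,fy=4.6,interpolation=cv2.INTER_CUBIC)
cv2.imwrite("pics/s7z.png",A)
E
```

```text
42.5 p [ 0.5042 -0.2799  0.1757] F [-0.3  0.4  0.5] M [ 0.01  0.   -0.01] w 0.598
toolx [1.0e+00 1.8e-03 3.0e-04] toolz [ 3.e-04  7.e-04 -1.e+00]
```

View pics/s7z.png

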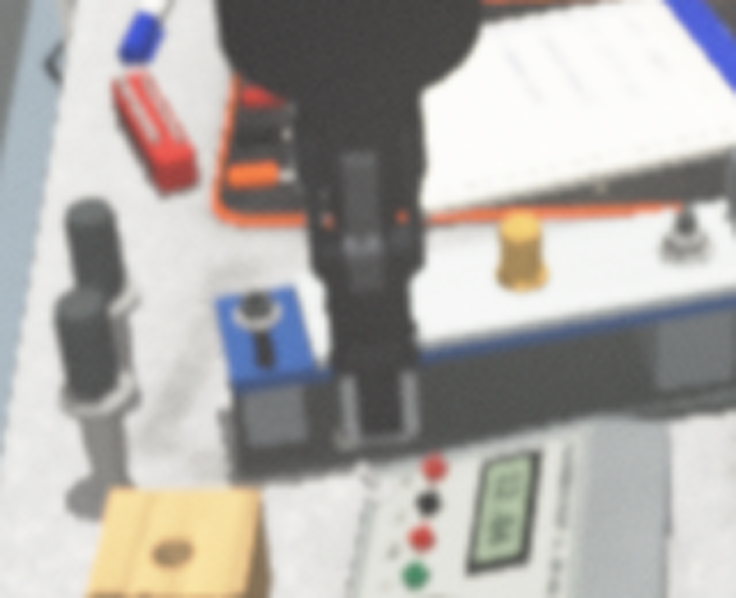

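View pics/top7.png

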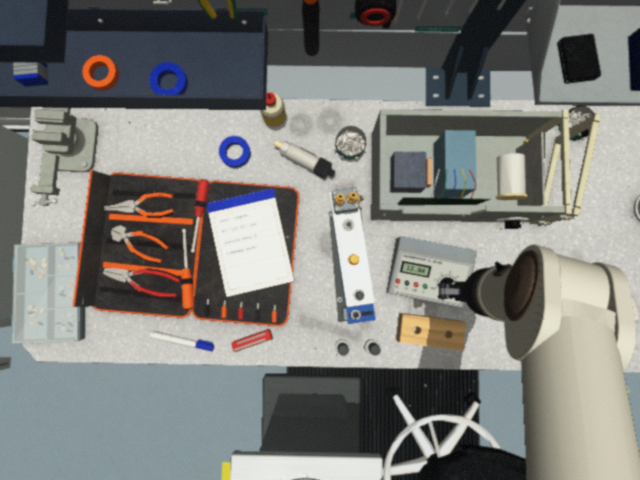

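```bash
python3 - <<'E'
from h import *
np.set_printoptions(precision=4,suppress=True)
b,d=arm.snapshot("top")
D=np.where(d>0,d,np.nan)
for n,u,v in (("pin",360,295),("bolt",354,259)):
    P=np.array([dp("top",x,y,d) for x in range(u-4,u+5) for y in range(v-5,v+5)])
    h=P[P[:,2]>.084]; print(n,len(h),np.median(h[:,2]),h[:,:2].mean(0))
print(dp("top",358,275,d)[2], "bar")
arm.sign_off(); st()
E
```

```text
pin 57 0.10283755507173377 [ 0.492 -0.101]
bolt 68 0.09197374399988824 [ 0.5632 -0.0901]
0.06375176702936099 bar
the job is handed in; nothing more can be done
the job is handed in; nothing more can be done
```

The job is done and handed in at about 42.7 s of the 72 s allowed. The pin was pressed through both end holes with its collar on the upper bar, then the bolt was put home through the middle holes.

**Pin:** I took it from the rack and swung the bar about 8 mm towards +y with the pin's tip. It dropped into the hidden hole and slid down until the collar stopped on the bar, at about 14 N.

**Bolt:** After the pin was seated, the bolt hole showed dark right through, so the holes were in line. The bolt went in with only a few newtons until its collar met the bar at the predicted height, at about 6.5 N. I then pressed it another 0.4 mm before letting go, with no force reading at that moment.

**Last checks before hand-in:**

| Check | Measured | Expected |
|---|---|---|
| Pin top above bench | 102.8 mm | 104 mm |
| Bolt top above bench | 92.0 mm | 93 mm |
| Bar top in the same depth picture | 63.8 mm | 66 mm |
| Highest vertical force read at the end of a move | about 14 N | under 50 N |

- **Heights:** The depth camera reads a millimetre or two low everywhere. Measured above the bar, the pin top is about 1.1 mm and the bolt top about 1.2 mm higher than nominal. That is within the 2 mm allowance, but also about the size of the camera error.
- **Position:** The bars look in line, and pin and bolt look upright in the pictures.
- **Surroundings:** By eye, none of the bystander items had moved. The gripper was open, clear of everything and reading under 1 N.
- **Camera and arm mismatch:** The side camera and the arm disagreed by 2 to 3 mm along x, so I lined up the insertions from relative pictures and touch.

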